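# Shut the roller case and lock its catch

## Task

Shut the blue roller case: push its lid past upright and leave it to swing shut under its own weight, without following it down or touching it on the way. Only then press the red catch on the lid fully home, bottoming it firmly with at least 11 N, but never push on the lid or the catch with more than 20 N. Leave the rollers, tins, jar and tools where they are.

Things in the scene. Friction and masses are not known exactly. Their poses are not given: they have to be found in the camera images.
- case: blue steel roller case fixed to the table, 200 (its x) by 300 (its y) by 70 mm high, walls 4 mm; origin at the centre of its underside, z up. The lid is hinged along its -x side; +x is the side on which the free edge of the shut lid lies
- lid (a joint): angle of the case's blue lid, rad: 0 shut (level), 1.57 upright, starts at about 1.70 to 1.84 leaning backwards out over the -x side, stop at 1.95. Lid panel 200 (hinge to free edge) by 300 by 6 mm, about 0.5 kg (varies by some 20%) plus the catch, 0.12 kg. Stiff hinge, 0.25 N m of friction and some damping: near upright the lid stays where it is left; once some 18 to 25 degrees past upright towards shut (joint about 1.25 to 1.13) it falls shut alone within about 2 s
- lid_hinge (a point): on the hinge line, in the middle of its length, at the height of the lid's underside (70.5 mm above the table). Axes turn with the lid: x from hinge to free edge, y along the hinge, z out of the lid's outer face (up when shut; facing away from the case when open)
- lid_edge (a point): middle of the lid's free edge, on the outer face (200 mm from the hinge line along the lid, 6 mm out); axes as lid_hinge
- catch_foot (a point): point on the lid's outer face on the axis of the catch, 160 mm from the hinge line, in the middle of the lid's length; axes as lid_hinge. The catch stands out along +z
- catch (a joint): how far the red push catch is pushed in, m: 0 to 0.002 at the start, 0.008 fully home, where it meets a firm stop. The catch is a round red head 34 mm across on the lid's outer face; its top stands 26 mm out from catch_foot when at 0, give or take 5 mm (its neck was screwed in by hand: find the real height by feel). It slides with about 6 N of friction and stays where it is left; neck and stop sit on a rubber mount, which gives about 1 mm per 4 N throughout
- roller_a: black rubber ink roller lying loose in a bay of the case, 36 mm across, 170 mm long with its steel shaft; leave it
- roller_b: green ink roller of the same size in another bay; leave it
- tin_green: white paint tin with a green band, 96 mm across, 117 mm high; bystander
- tin_red: white paint tin with a red band, same size; bystander
- ink_jar: amber ink jar, 60 mm across, 80 mm high; bystander
- screwdriver: screwdriver lying on the table; bystander
- spatula: ink spatula lying on the table; bystander

How it is judged:
On the way, in this order (a step that is already met when the one before it is completed fails the run):
1. the lid has swung shut (value of joint lid below 0.03 rad), for 0.2 s.
2. with the lid shut, the catch is fully home (at most 1.2 mm short) and pressed against its stop with at least 11 N (value of joint lid below 0.03 rad and value of joint catch above 0.0068 m and contact force between the fingers and lid above 11 N), for 0.2 s.
At the end, for the whole second after the job is handed in: the lid is shut (within 0.03 rad) and the catch is home (at most 1.2 mm short) (value of joint lid below 0.03 rad and value of joint catch above 0.0068 m); the robot touches nothing.
It fails at once if the lid or catch is pushed with more than 20 N (contact force between any of the fingers, the arm and lid above 20 N).
It fails at once if the robot touches the lid while it is swinging down (between 0.85 and 0.1 rad) (value of joint lid between 0.1 and 0.85 rad and contact force between any of the fingers, the arm and lid above 0.3 N).
It fails at once if the catch is pushed in (by more than 4 mm) before the lid is shut (value of joint lid above 0.1 rad and value of joint catch above 0.004 m).
It fails at once if a roller, tin, jar or tool is moved by more than 25 mm (distance of any of roller_a, roller_b, tin_green, tin_red, ink_jar, screwdriver, spatula from where it was at the start of the episode above 0.025 m).
It also fails if it takes over 67 s, if anything falls off the work surface, if the arm or the gripper's body presses on something with over 40 N, if the wrist force passes 120 N, or if a joint passes its speed limit or range.

## Robot

A 7-joint arm with a two-finger parallel gripper is mounted at the origin on the work surface. World frame = base frame: x ahead of the robot, y to its left, z up, the work surface at z = 0. Lengths are in m, angles in rad, forces in N, time in s.
With the tool pointing down it reaches from about 0.425 to 0.925 m from the base axis. Payload 6.8 kg.
Tool frame: the origin (TCP) lies between the finger pads; the fingertips stand 17 mm ahead of it and the grasp point (between the pads) lies 2 mm behind it; z points along the fingers, x is the direction in which the jaws open and shut, and the axes are right-handed (so a half turn about z gives the same grasp; the last joint's range is limited). The gripper opens to 85 mm and grips with 20 to 120 N. Pads are 22 mm wide; open, the fingers measure 114 mm over their backs; the gripper's body (76 mm by 85 mm) begins 54 mm behind the grasp point. The pads swing forward as they close: fully open they stand 13 mm farther back than shut.
Start: joints at [1.111, 0.477, 0.022, 1.555, -0.011, 1.109, -0.083], TCP at [0.233, -0.634, 0.248] pointing down, gripper open.
Joint ranges: [-2.96, 2.96], [-0.34, 2.1], [-1.41, 1.46], [0.24, 2.44], [-1.37, 4.51], [0.17, 1.92], [-2.96, 2.96]. Speed limits (rad/s): [2.39, 2.39, 3.14, 3.14, 3.14, 3.14, 3.14].

## Interface

Orientations are given as a unit quaternion [w, x, y, z].
In Python, from station import readout, read_camera, get_calibration, bot, models gives the robot as it stands.
- The arm moves only by the tool carry_out, never from a script. Its argument "deltas" is a list of rows, each a list of 2 entries, a list of its own where there are three numbers: the shift along the tool's x, y, z in cm, then the turn about the tool's z in degrees. A call has 1 to 10 rows; each row is the pose to reach, as a shift and turn from the pose measured when the call began, along the tool's axes at that moment; what a row does not reach only later rows make up. A row lasts 1/8 s, in which the tool goes at most 62.5 mm and 10.7 degrees, less where a joint would pass 70% of its speed; a pose out of reach is approached as far as the arm can. A call with a gripper value outside its range is refused whole. "hand" is the opening, from 0 (shut) to 1 (fully open), set as the call begins (left out, the last holds). The fingers move at their own pace and stop on an object; "newtons" is the grip in N (left out, the last holds). Time passes only in rows, so rows that repeat a pose let the fingers close. It gives the time, the measured TCP pose, the force and the opening at its end, in the units of the state.
- readout.get_obs(): the state, without advancing time (a new reading comes with each control period).
- read_camera(name): name is "scene" or "top" or "wrist"; returns the picture (384x512x3 uint8, red, green, blue); there is no depth.
- get_calibration(name): a dict with "fov_y" (degrees; the focal length in pixels is half the picture's height over the tangent of half this angle, whatever the lens; pixels are square), "cx", "cy" (the principal point, pixels), "world_from_camera" (4x4, takes a point from camera to world coordinates). Camera axes: x right, y down, z forward; pixel columns grow to the right and rows downward; lengths in m; the calibration is good to about 2 mm. A picture is of the moment at which its call begins: read the wrist's pose just before it. get_calibration takes no time and is no camera call; for the wrist camera it gives the pose at the moment of the call.
- bot.hand_in(): hands the job in, once; it reports no verdict.
Trained networks look in the newest picture that a camera, given by its name, has taken for a name from the list of things; names that differ only in an ending like _2 or _b are one class to them, and where a whole thing is asked for, a point or a joint stands for the part that bears it (a point fixed in the world has none). Each returns a list of dicts, best first, with "score" (0 to 1); they miss things now and then, are a little off and sometimes report something else, mostly with a low value. They report only what shows in the picture. A call takes as long as a camera call.
- models.spot_in(query, camera): "centre" ([row, column] in pixels, amid what is visible of it).
The state is a dict: "t": time; "q": joint angles; "joint_vel": joint speeds; "joint_torque": joint torques, N m; "eef_pos": TCP position; "tool_rot": TCP orientation; "contact_force": force on the tool from outside, world axes, zero at the start; "torque": the same for the moment, N m; "gripper_width": opening from 0.0 (shut) to 1.0 (fully open).
Only numpy, scipy, OpenCV 4.12 (cv2) and the standard library are available. Lean on these libraries where they do the work, as an engineer would, in place of code of your own. Each camera call takes 0.05 s, during which the arm holds its last target. There are 200 camera calls.

## Working session

There is one attempt and no reset: what is moved stays moved. The work goes in short steps, Python scripts to look and compute and a tool call to move; the robot and the scene stay as the last step left them, time stands still between calls to the robot, and variables do not carry over. Pictures are saved under pics/ and viewed, about 8 in all and at most 12, crops included, and the job is handed in when it is done.

Besides the shell and the picture viewer there is one more tool, called after "Call:" by a JSON object that holds its "fn" and its "kwargs". carry_out: Moves the arm, as the interface text tells. Its arguments: {"type":"object","properties":{"deltas":{"type":"array"},"hand":{"type":"number"},"newtons":{"type":"number"}},"required":["deltas"]}

```bash
ls; mkdir -p pics; cat > h.py <<'E'
import numpy as np, cv2
from station import readout, read_camera, get_calibration, bot, models
def ray(cam,rc,cal=None):
    c=cal or get_calibration(cam); f=192/np.tan(np.radians(c["fov_y"])/2)
    T=np.array(c["world_from_camera"]); d=T[:3,:3]@np.array([(rc[1]-c["cx"])/f,(rc[0]-c["cy"])/f,1]); return T[:3,3],d/np.linalg.norm(d)
def atz(cam,rc,z,cal=None):
    o,d=ray(cam,rc,cal); return o+d*(z-o[2])/d[2]
def tri(a,b):
    (o1,d1),(o2,d2)=a,b
    s=np.linalg.lstsq(np.c_[d1,-d2],o2-o1,rcond=None)[0]; p,q=o1+s[0]*d1,o2+s[1]*d2
    return (p+q)/2,np.linalg.norm(p-q)
def proj(cam,p,cal=None):
    c=cal or get_calibration(cam); f=192/np.tan(np.radians(c["fov_y"])/2)
    q=np.linalg.inv(c["world_from_camera"])@np.r_[p,1]; return np.array([c["cy"]+f*q[1]/q[2],c["cx"]+f*q[0]/q[2]])
def save(cam,name):
    im=read_camera(cam); cv2.imwrite(f"pics/{name}.png",im[:,:,::-1]); return im
E
python3 - <<'E'
from h import *
np.set_printoptions(precision=3,suppress=True)
ims=[save(c,c+"0") for c in ("scene","top")]
cv2.imwrite("pics/both.png",cv2.resize(np.vstack(ims)[:,:,::-1],None,fx=.78,fy=.78) )
for n in ["case","lid","lid_edge","lid_hinge","catch_foot","catch","tin_green","tin_red","ink_jar"]:
    r=[models.spot_in(n,c)[:2] for c in ("scene","top")]
    print(n,[[(np.round(x["centre"]),round(x["score"],2)) for x in q] for q in r])
    if r[0] and r[1]: print(tri(ray("scene",r[0][0]["centre"]),ray("top",r[1][0]["centre"])))
for c in("scene","top"):print(get_calibration(c))
E
```

```text
pics
case [[(array([182., 263.]), 0.63)], [(array([191., 268.]), 0.85)]]
(array([ 0.521, -0.017,  0.047]), np.float64(0.014658328022029588))
lid [[(array([156., 286.]), 0.89)], [(array([196., 241.]), 0.64)]]
(array([0.5  , 0.06 , 0.149]), np.float64(0.0031252161499032345))
lid_edge [[(array([154., 289.]), 0.96)], [(array([198., 238.]), 0.81)]]
(array([0.493, 0.068, 0.152]), np.float64(0.0030306417569498684))
lid_hinge [[(array([152., 288.]), 0.6), (array([208., 402.]), 0.38)], [(array([194., 239.]), 0.66)]]
(array([0.505, 0.065, 0.168]), np.float64(0.0014557386775612914))
catch_foot [[(array([151., 287.]), 0.78)], [(array([195., 243.]), 0.84)]]
(array([0.502, 0.058, 0.172]), np.float64(0.006122711540432551))
catch [[(array([161., 171.]), 0.17)], [(array([193., 242.]), 0.6)]]
(array([ 0.562, -0.102,  0.232]), np.float64(0.3309497081058094))
tin_green [[(array([208., 401.]), 0.81), (array([203., 256.]), 0.36)], [(array([165., 134.]), 0.74)]]
(array([0.603, 0.418, 0.052]), np.float64(0.004417155953391407))
tin_red [[(array([183., 128.]), 0.81), (array([159., 172.]), 0.38)], [(array([174., 391.]), 0.83), (array([219., 356.]), 0.15)]]
(array([ 0.578, -0.42 ,  0.074]), np.float64(0.0021916311308150093))
ink_jar [[(array([159., 171.]), 0.96)], [(array([218., 357.]), 0.86)]]
(array([ 0.435, -0.32 ,  0.037]), np.float64(7.169878507140264e-05))
{'fov_y': 46.38560958441602, 'cx': 264.66212486926906, 'cy': 187.39224825146405, 'world_from_camera': array([[-0.056,  0.765, -0.642,  1.448],
       [ 0.998,  0.053, -0.024,  0.032],
       [ 0.016, -0.642, -0.767,  1.127],
       [ 0.   ,  0.   ,  0.   ,  1.   ]])}
{'fov_y': 45.544568039583595, 'cx': 260.73312057050794, 'cy': 183.01963759017525, 'world_from_camera': array([[ 0.01 , -0.997,  0.071,  0.441],
       [-1.   , -0.009,  0.004, -0.005],
       [-0.003, -0.071, -0.997,  1.558],
       [ 0.   ,  0.   ,  0.   ,  1.   ]])}
```

View pics/both.png

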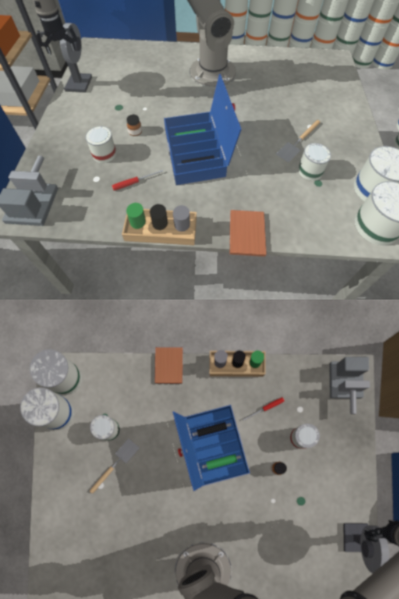

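The first view shows the case in the middle with its hinge on the world +y side. The lid leans towards +y, with the red catch on its far side. I'll enlarge both views for corner picking.

```bash
python3 - <<'E'
import cv2,numpy as np
s=cv2.imread("pics/scene0.png")[95:245,205:325]; t=cv2.imread("pics/top0.png")[130:250,215:325]
a=cv2.resize(s,None,fx=4,fy=4,interpolation=2)[:600]; b=cv2.resize(t,None,fx=2.9,fy=2.9,interpolation=2)
o=np.zeros((600,800,3),np.uint8); o[:,:480]=a; o[:348,481:481+319]=b[:348,:319]; cv2.imwrite("pics/crop.png",o)
E
```

```text
(no output)
```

View pics/crop.png

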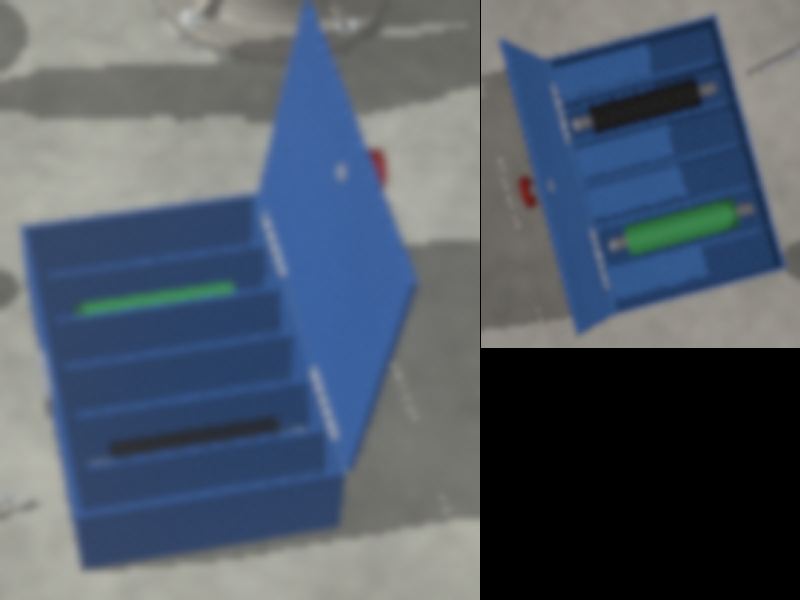

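```bash
cat > fit.py <<'E'
from h import *
from scipy.optimize import least_squares
np.set_printoptions(precision=4,suppress=True)
S=lambda x,y:np.array([95+y/4,205+x/4]); P=lambda x,y:np.array([130+y/2.9,215+(x-481)/2.9])
def Rz(a): return np.array([[np.cos(a),-np.sin(a),0],[np.sin(a),np.cos(a),0],[0,0,1]])
def world(p,lid=None):
    X=Rz(p[2]); t=np.array([p[0],p[1],0]); th=p[3] if lid is None else lid
    case=lambda v:t+X@v
    c,s=np.cos(th),np.sin(th)
    lp=lambda v:case(np.array([-.1+c*v[0]-s*v[2],v[1],.0705+s*v[0]+c*v[2]]))
    return case,lp
# yaw: case -x ~ world +y
obs=[("scene",S(307,0),1,(.2,-1,0)),("scene",S(416,283),1,(.2,1,0)),("top",P(579,334),1,(.2,-1,0)),("top",P(502,40),1,(.2,1,0)),
("scene",S(22,227),0,(.1,-1,.07)),("scene",S(78,515),0,(.1,1,.07)),("top",P(785,268),0,(.1,-1,.07)),("top",P(716,16),0,(.1,1,.07)),
("scene",S(258,193),0,(-.1,-1,.07)),("scene",S(347,470),0,(-.1,1,.07)),("top",P(612,312),0,(-.1,-1,.07)),("top",P(550,62),0,(-.1,1,.07))]
cal={c:get_calibration(c) for c in("scene","top")}
def res(p):
    case,lp=world(p); r=[]
    for cam,px,l,v in obs:
        v=np.array([v[0],v[1]*.15,v[2]]); r.append(proj(cam,(lp if l else case)(v),cal[cam])-px)
    return np.concatenate(r)
s=least_squares(res,[.52,-.03,-1.35,1.75],loss="soft_l1"); p=s.x
np.save("case.npy",p)
if __name__=="__main__":
    print(p,res(p).reshape(-1,2).round(1).tolist())
    case,lp=world(p)
    for n,v in dict(hinge=(0,0,0),edge=(.2,0,.006),foot=(.16,0,.006),ctop=(.16,0,.032)).items(): print(n,lp(np.array(v)),"shut",world(p,0.)[1](np.array(v)))
    print("x axis",Rz(p[2])[:,0]); o=readout.get_obs(); print(o)
E
python3 fit.py
```

```text
[ 0.5371 -0.0543 -1.3007  1.7382] [[-0.9, -0.7], [-0.4, -0.9], [0.2, -0.8], [-1.0, -1.2], [-0.9, -0.9], [0.2, -0.7], [0.3, -0.4], [-1.3, -0.9], [-0.8, -0.6], [0.2, -0.6], [1.1, -0.3], [-1.6, -2.5]]
hinge [0.5104 0.0421 0.0705] shut [0.5104 0.0421 0.0705]
edge [0.4999 0.0799 0.2667] shut [ 0.5637 -0.1507  0.0765]
foot [0.5017 0.0735 0.2273] shut [ 0.5531 -0.1121  0.0765]
ctop [0.4949 0.0982 0.2229] shut [ 0.5531 -0.1121  0.1025]
x axis [ 0.2668 -0.9638  0.    ]
{'t': 1.0, 'q': array([ 1.1109,  0.477 ,  0.0224,  1.5554, -0.0115,  1.1093, -0.0831]), 'joint_vel': array([ 0.0013,  0.0004,  0.0006, -0.0001,  0.0012, -0.0011,  0.0006]), 'joint_torque': array([  0.0002, -59.6336,   1.6065, -28.1552,   0.0125,   0.0015,
        -0.    ]), 'eef_pos': array([ 0.2326, -0.6337,  0.2483]), 'tool_rot': array([-0.    ,  0.8199, -0.5725,  0.    ]), 'contact_force': array([-0.296 ,  0.1154, -0.1272]), 'torque': array([-0.0125, -0.0163, -0.0044]), 'gripper_width': 1.0022667706059178}
```

```bash
cat > to.py <<'E'
import sys
from fit import *
from scipy.spatial.transform import Rotation as R
p=np.load("case.npy")
def delta(case_xyz):
    o=readout.get_obs(); w,x,y,z=o["tool_rot"]; M=R.from_quat([x,y,z,w]).as_matrix()
    tgt=world(p)[0](np.array(case_xyz)); d=M.T@(tgt-o["eef_pos"])*100
    cx=Rz(p[2])[:,0]; v=M.T@cx; return tgt,d,np.degrees(np.arctan2(v[1],v[0]))
if __name__=="__main__":
    o=readout.get_obs(); print("t",o["t"],"F",o["contact_force"],"tcp in case",Rz(p[2]).T@(o["eef_pos"]-[p[0],p[1],0]))
    a=list(map(float,sys.argv[1:]))
    for i in range(0,len(a),3): print(a[i:i+3],*delta(a[i:i+3]))
E
python3 to.py -.195 .08 .4 -.195 .08 .242
```

```text
t 1.0 F [-0.296   0.1154 -0.1272] tcp in case [ 0.4772 -0.448   0.2483]
[-0.195, 0.08, 0.4] [0.5621 0.155  0.4   ] [-62.6824 -58.1098 -15.1692] 4.681290326165541
[-0.195, 0.08, 0.242] [0.5621 0.155  0.242 ] [-62.6833 -58.1091   0.6308] 4.681290326165541
```

Call:
{"fn": "carry_out", "kwargs": {"deltas": [[[0,0,-5],0],[[0,0,-10],0],[[-2,-2,-15],0],[[-6,-6,-15],0],[[-10,-10,-15],0],[[-14,-14,-15],0],[[-18,-18,-15],2],[[-22,-22,-15],3],[[-26,-26,-15],4],[[-30,-30,-15],4.7]], "hand": 0}}

```text
t: 2.25
eef_pos: [0.4113, -0.2469, 0.3986]
tool_rot: [0.0, 0.796, -0.606, 0.0]
contact_force: [1.4, -0.6, -0.2]
gripper_width: -0.002
```

```bash
python3 to.py -.195 .08 .4
```

```text
t 2.25 F [ 1.4233 -0.61   -0.1772] tcp in case [ 0.1521 -0.1726  0.3986]
[-0.195, 0.08, 0.4] [0.5621 0.155  0.4   ] [-34.7347 -25.225   -0.1494] -0.054795661908913385
```

Call:
{"fn": "carry_out", "kwargs": {"deltas": [[[-4,-3,0],0],[[-8,-6,0],0],[[-12.5,-9,0],0],[[-17,-12.5,0],0],[[-21.5,-15.5,0],0],[[-26,-19,0],0],[[-30,-22,0],0],[[-33,-24.5,0],0],[[-34.7,-25.2,0],0],[[-34.7,-25.2,0],0]]}}

```text
t: 3.5
eef_pos: [0.5615, 0.1555, 0.3984]
tool_rot: [0.0, 0.796, -0.605, 0.0]
contact_force: [0.6, -0.4, -1.1]
gripper_width: 0.001
```

Call:
{"fn": "carry_out", "kwargs": {"deltas": [[[0,0,4],0],[[0,0,8],0],[[0,0,12],0],[[0,0,15],0],[[0,0,15.8],0],[[0,0,15.8],0]]}}

```text
t: 4.25
eef_pos: [0.5618, 0.1543, 0.241]
tool_rot: [0.0, 0.796, -0.606, 0.001]
contact_force: [-0.3, 0.4, 0.7]
gripper_width: -0.002
```

```bash
python3 - <<'E'
from h import *
a=save("scene","s1"); save("top","t1")
cv2.imwrite("pics/s1c.png",cv2.resize(np.hstack([a[60:260,180:340],cv2.imread("pics/t1.png")[100:300,180:340,::-1]])[:,:,::-1],None,fx=2.4,fy=2.4))
E
python3 to.py -.15 .08 .242
```

```text
t 4.35 F [ 0.1578 -0.2284  0.4067] tcp in case [-0.1952  0.0803  0.242 ]
[-0.15, 0.08, 0.242] [0.5741 0.1116 0.242 ] [4.519  0.0322 0.0043] 0.030178054883707207
```

View pics/s1c.png

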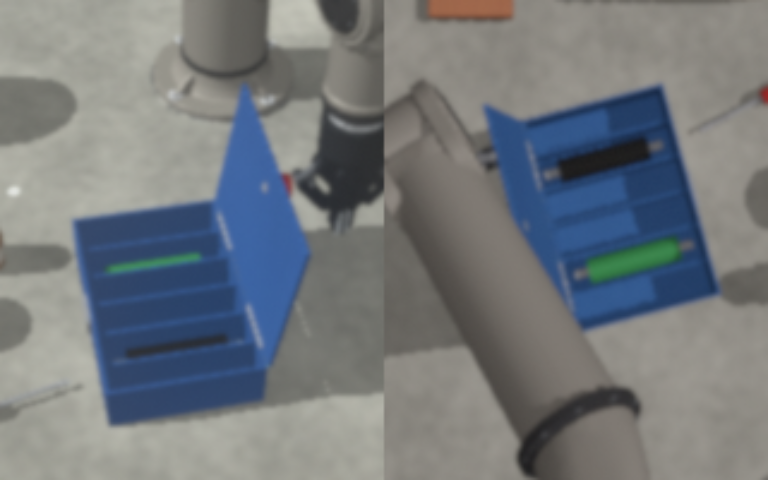

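Call:
{"fn": "carry_out", "kwargs": {"deltas": [[[0.8,0,0],0],[[1.6,0,0],0],[[2.4,0,0],0],[[3,0,0],0],[[3.5,0,0],0],[[4,0,0],0],[[4.5,0,0],0],[[5,0,0],0]]}}

```text
t: 5.35
eef_pos: [0.5756, 0.1082, 0.2435]
tool_rot: [-0.001, 0.796, -0.605, 0.001]
contact_force: [-5.9, 1.7, 12.4]
gripper_width: -0.0
```

Call:
{"fn": "carry_out", "kwargs": {"deltas": [[[0.6,0,0],0],[[1.2,0,0],0],[[1.8,0,0],0],[[2.4,0,0],0],[[3,0,0],0],[[3.6,0,0],0],[[4.2,0,0],0],[[4.8,0,0],0]]}}

```text
t: 6.35
eef_pos: [0.5885, 0.0615, 0.2438]
tool_rot: [-0.001, 0.796, -0.605, 0.001]
contact_force: [-2.2, 0.7, 2.9]
gripper_width: 0.003
```

```bash
python3 - <<'E'
from h import *
a=save("scene","s2"); cv2.imwrite("pics/s2c.png",cv2.resize(a[60:260,180:340,::-1],None,fx=2.4,fy=2.4))
E
python3 to.py -.035 .08 .242
```

```text
t 6.4 F [-1.6727 -1.6627  2.7709] tcp in case [-0.0967  0.0804  0.2436]
[-0.035, 0.08, 0.242] [0.6048 0.0008 0.242 ] [6.1722 0.0492 0.1667] 0.03628452475597552
```

View pics/s2c.png

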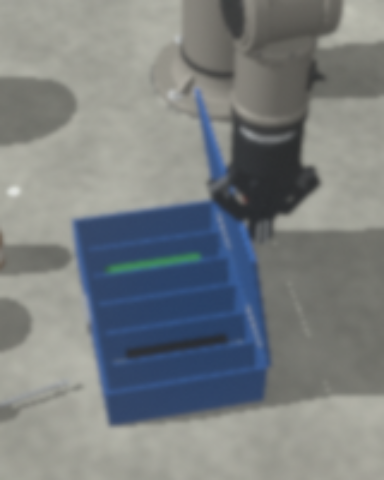

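The view shows the lid near upright with the finger behind it. The 12 N upward force at first contact came from the edge bearing on the knuckles, and it has since dropped. I'll raise the tool a little and go on.

Call:
{"fn": "carry_out", "kwargs": {"deltas": [[[0.4,0,-0.3],0],[[0.9,0,-0.5],0],[[1.4,0,-0.5],0],[[1.9,0,-0.5],0],[[2.4,0,-0.5],0],[[2.9,0,-0.5],0]]}}

```text
t: 7.15
eef_pos: [0.5966, 0.032, 0.2486]
tool_rot: [-0.001, 0.796, -0.605, 0.001]
contact_force: [0.0, 0.9, 0.6]
gripper_width: -0.0
```

```bash
python3 - <<'E'
from h import *
a=save("scene","s3"); cv2.imwrite("pics/s3c.png",cv2.resize(a[60:260,180:340,::-1],None,fx=2.4,fy=2.4))
E
python3 to.py -.035 .08 .242
```

```text
t 7.2 F [0.1413 0.027  0.3038] tcp in case [-0.0663  0.0804  0.2485]
[-0.035, 0.08, 0.242] [0.6048 0.0008 0.242 ] [3.1277 0.0375 0.6602] -0.027038347133017112
```

View pics/s3c.png

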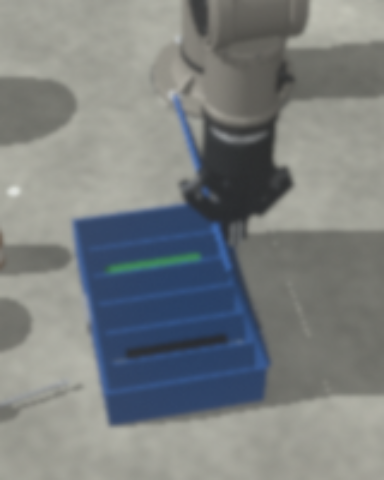

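```bash
python3 - <<'E'
from fit import *
p=np.load("case.npy")
for th in (1.7,1.6,1.5,1.4,1.3,1.2,1.1,1.0): print(th,*[proj("scene",world(p,th)[1](np.array([.2,s*.15,0.003]))) for s in(-1,1)])
E
```

```text
1.7 [ 94.0391 279.6296] [165.3972 306.4743]
1.6 [ 94.3469 273.2474] [166.0235 299.167 ]
1.5 [ 95.1909 266.7821] [167.1809 291.7236]
1.4 [ 96.563  260.3201] [168.857  284.2472]
1.3 [ 98.4466 253.9483] [171.0302 276.8425]
1.2 [100.8159 247.7521] [173.6698 269.6129]
1.1 [103.6373 241.814 ] [176.7369 262.6584]
1.0 [106.87   236.2109] [180.1854 256.073 ]
```

The view puts the lid at about 1.28 rad from its corner at picture row 100, column 252. I'll push about 4 cm further, to roughly 1.1 rad.

Call:
{"fn": "carry_out", "kwargs": {"deltas": [[[0.6,0,0],0],[[1.2,0,0],0],[[1.8,0,0],0],[[2.4,0,0],0],[[3,0,0],0],[[3.5,0,0],0],[[3.5,0,0],0]]}}

```text
t: 8.07
eef_pos: [0.6063, -0.0033, 0.2486]
tool_rot: [-0.001, 0.795, -0.606, 0.002]
contact_force: [-0.2, -0.3, 0.0]
gripper_width: 0.0
```

```bash
python3 - <<'E'
from h import *
a=save("scene","s4"); cv2.imwrite("pics/s4c.png",cv2.resize(a[60:260,180:340,::-1],None,fx=2.4,fy=2.4))
E
python3 to.py -.035 .08 .242
```

```text
t 8.125 F [-0.2623 -0.229   0.2024] tcp in case [-0.0311  0.0803  0.2486]
[-0.035, 0.08, 0.242] [0.6048 0.0008 0.242 ] [-0.3881  0.0368  0.658 ] -0.04709873950853094
```

View pics/s4c.png

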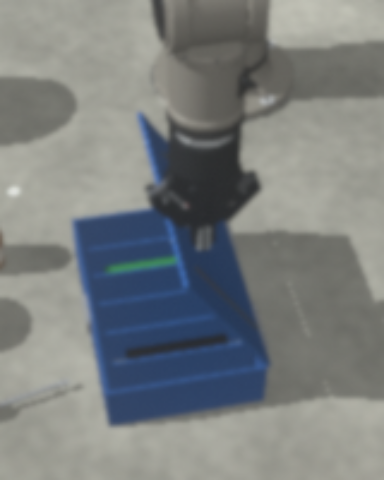

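The corner at row 108, column 238 puts the lid at about 1.03 rad, past balance, with no contact force. I'll back away now and let it fall.

Call:
{"fn": "carry_out", "kwargs": {"deltas": [[[-3,0,0],0],[[-6,0,0],0],[[-6,0,-4],0],[[-6,0,-8],0],[[-6,0,-8],0],[[-6,0,-8],0],[[-6,0,-8],0],[[-6,0,-8],0],[[-6,0,-8],0],[[-6,0,-8],0]]}}

```text
t: 9.38
eef_pos: [0.5899, 0.0551, 0.3283]
tool_rot: [-0.001, 0.796, -0.606, 0.001]
contact_force: [-0.6, -0.2, 0.2]
gripper_width: 0.0
```

Call:
{"fn": "carry_out", "kwargs": {"deltas": [[[0,0,0],0],[[0,0,0],0],[[0,0,0],0],[[0,0,0],0],[[0,0,0],0],[[0,0,0],0],[[0,0,0],0]]}}

```text
t: 10.25
eef_pos: [0.5899, 0.055, 0.3283]
tool_rot: [-0.001, 0.796, -0.606, 0.001]
contact_force: [0.2, -0.5, -0.2]
gripper_width: 0.005
```

```bash
python3 - <<'E'
from h import *
a=save("scene","s5"); b=save("top","t5")
cv2.imwrite("pics/s5c.png",cv2.resize(np.hstack([a[60:260,180:340],b[100:300,180:340]])[:,:,::-1],None,fx=2.4,fy=2.4))
r=[models.spot_in("catch",c)[:2] for c in("scene","top")]; print(r)
try: print(tri(ray("scene",r[0][0]["centre"]),ray("top",r[1][0]["centre"])))
except Exception as e: print(e)
E
python3 to.py .06 0 .18
```

```text
[[{'centre': [192.4, 250.2], 'score': 0.57}], []]
list index out of range
t 10.45 F [1.2485 0.7377 0.3314] tcp in case [-0.0912  0.0801  0.3283]
[0.06, 0.0, 0.18] [ 0.5531 -0.1121  0.18  ] [15.1078  8.0401 14.8297] -0.047366612401501876
```

View pics/s5c.png

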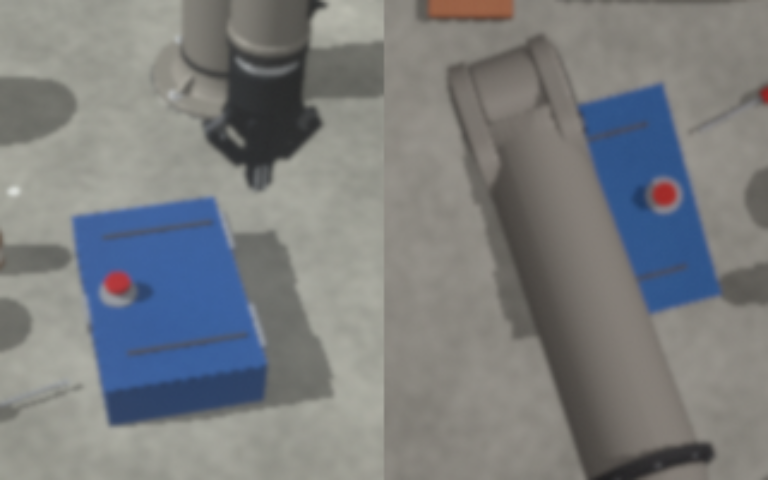

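The lid is shut, and the red head shows in both views. I'll segment it and triangulate.

```bash
python3 - <<'E'
from h import *
rs=[]
for c,n,(r0,c0) in(("scene","s5",(177,229)),("top","t5",(181,296))):
    im=cv2.imread(f"pics/{n}.png").astype(int); m=(im[:,:,2]>100)&(im[:,:,1]<80)&(im[:,:,0]<80)
    rr,cc=np.nonzero(m); k=(abs(rr-r0)<12)&(abs(cc-c0)<12); q=[rr[k].mean(),cc[k].mean()]; print(c,q,k.sum(),atz(c,q,.102)); rs.append(ray(c,q))
print(tri(*rs))
E
```

```text
scene [np.float64(177.72881355932202), np.float64(228.96610169491527)] 59 [ 0.55948283 -0.1102787   0.102     ]
top [np.float64(180.5909090909091), np.float64(296.1060606060606)] 66 [ 0.55289677 -0.1120768   0.102     ]
(array([ 0.5533886 , -0.11192554,  0.09497275]), np.float64(0.001340146815681515))
```

This agrees with the fitted model at (0.553, -0.112). I'll move over the catch and then feel downwards.

Call:
{"fn": "carry_out", "kwargs": {"deltas": [[[5,2.5,0],0],[[10,5.5,0],0],[[15.1,8,1],0],[[15.1,8,6],0],[[15.1,8,12],0],[[15.1,8,16],0],[[15.1,8,18.3],0],[[15.1,8,18.3],0],[[15.1,8,18.3],0]]}}

```text
t: 11.58
eef_pos: [0.5544, -0.1119, 0.1464]
tool_rot: [-0.001, 0.796, -0.606, 0.002]
contact_force: [0.7, 0.8, 1.1]
gripper_width: 0.002
```

```bash
python3 to.py .06 0 .13; python3 to.py .06 0 .1195
```

```text
t 11.575 F [0.6697 0.8287 1.1483] tcp in case [0.0601 0.0013 0.1464]
[0.06, 0.0, 0.13] [ 0.5531 -0.1121  0.13  ] [-0.0178  0.137   1.6424] -0.04409710801766553
t 11.575 F [0.6697 0.8287 1.1483] tcp in case [0.0601 0.0013 0.1464]
[0.06, 0.0, 0.1195] [ 0.5531 -0.1121  0.1195] [-0.02    0.1415  2.6924] -0.04409710801766553
```

Call:
{"fn": "carry_out", "kwargs": {"deltas": [[[0,0.1,0.6],0],[[0,0.1,1.2],0],[[0,0.1,1.6],0],[[0,0.1,1.8],0],[[0,0.1,2],0],[[0,0.1,2.1],0],[[0,0.1,2.2],0],[[0,0.1,2.2],0]]}}

```text
t: 12.58
eef_pos: [0.5535, -0.1122, 0.1244]
tool_rot: [-0.001, 0.796, -0.606, 0.002]
contact_force: [0.7, 0.3, 0.0]
gripper_width: -0.006
```

Call:
{"fn": "carry_out", "kwargs": {"deltas": [[[0,0,0.05],0],[[0,0,0.1],0],[[0,0,0.15],0],[[0,0,0.2],0],[[0,0,0.2],0],[[0,0,0.2],0]]}}

```text
t: 13.32
eef_pos: [0.5535, -0.1122, 0.1224]
tool_rot: [-0.001, 0.796, -0.606, 0.002]
contact_force: [0.0, -0.0, 0.7]
gripper_width: -0.002
```

Call:
{"fn": "carry_out", "kwargs": {"deltas": [[[0,0,0.05],0],[[0,0,0.1],0],[[0,0,0.15],0],[[0,0,0.2],0],[[0,0,0.2],0],[[0,0,0.2],0]]}}

```text
t: 14.08
eef_pos: [0.5536, -0.1122, 0.1204]
tool_rot: [-0.001, 0.796, -0.606, 0.002]
contact_force: [-0.5, -0.2, 0.1]
gripper_width: -0.003
```

Call:
{"fn": "carry_out", "kwargs": {"deltas": [[[0,0,0.05],0],[[0,0,0.1],0],[[0,0,0.15],0],[[0,0,0.2],0],[[0,0,0.2],0],[[0,0,0.2],0]]}}

```text
t: 14.82
eef_pos: [0.5536, -0.1122, 0.1184]
tool_rot: [-0.001, 0.796, -0.606, 0.002]
contact_force: [-0.5, 0.4, 0.5]
gripper_width: 0.001
```

Call:
{"fn": "carry_out", "kwargs": {"deltas": [[[0,0,0.05],0],[[0,0,0.1],0],[[0,0,0.15],0],[[0,0,0.2],0],[[0,0,0.2],0],[[0,0,0.2],0]]}}

```text
t: 15.58
eef_pos: [0.5536, -0.1122, 0.1165]
tool_rot: [-0.001, 0.796, -0.606, 0.002]
contact_force: [-0.4, -0.2, 2.3]
gripper_width: -0.001
```

Call:
{"fn": "carry_out", "kwargs": {"deltas": [[[0,0,0.05],0],[[0,0,0.1],0],[[0,0,0.15],0],[[0,0,0.2],0],[[0,0,0.2],0],[[0,0,0.2],0]]}}

```text
t: 16.32
eef_pos: [0.5536, -0.1122, 0.1148]
tool_rot: [-0.001, 0.796, -0.606, 0.002]
contact_force: [-1.8, 0.6, 5.5]
gripper_width: -0.003
```

Contact came at TCP z ≈ 0.117. I'll continue in small steps.

Call:
{"fn": "carry_out", "kwargs": {"deltas": [[[0,0,0.1],0],[[0,0,0.2],0],[[0,0,0.3],0],[[0,0,0.4],0],[[0,0,0.4],0]]}}

```text
t: 16.95
eef_pos: [0.5536, -0.1122, 0.111]
tool_rot: [-0.001, 0.796, -0.606, 0.002]
contact_force: [-1.5, 0.3, 5.6]
gripper_width: -0.001
```

Call:
{"fn": "carry_out", "kwargs": {"deltas": [[[0,0,0.05],0],[[0,0,0.1],0],[[0,0,0.15],0],[[0,0,0.15],0]]}}

```text
t: 17.45
eef_pos: [0.5536, -0.1122, 0.1098]
tool_rot: [-0.001, 0.796, -0.606, 0.002]
contact_force: [-2.8, -0.1, 5.3]
gripper_width: -0.002
```

Call:
{"fn": "carry_out", "kwargs": {"deltas": [[[0,0,0.05],0],[[0,0,0.1],0],[[0,0,0.15],0],[[0,0,0.15],0],[[0,0,0.15],0]]}}

```text
t: 18.08
eef_pos: [0.5537, -0.1122, 0.1086]
tool_rot: [-0.001, 0.796, -0.606, 0.002]
contact_force: [-2.2, 0.2, 5.5]
gripper_width: 0.002
```

Call:
{"fn": "carry_out", "kwargs": {"deltas": [[[0,0,0.05],0],[[0,0,0.1],0],[[0,0,0.1],0],[[0,0,0.1],0]]}}

```text
t: 18.58
eef_pos: [0.5537, -0.1122, 0.1081]
tool_rot: [-0.001, 0.796, -0.606, 0.002]
contact_force: [-2.1, -0.3, 7.4]
gripper_width: 0.0
```

Call:
{"fn": "carry_out", "kwargs": {"deltas": [[[0,0,0.06],0],[[0,0,0.12],0],[[0,0,0.12],0],[[0,0,0.12],0]]}}

```text
t: 19.08
eef_pos: [0.5537, -0.1122, 0.1076]
tool_rot: [-0.001, 0.796, -0.606, 0.003]
contact_force: [-3.9, 0.4, 10.6]
gripper_width: 0.002
```

Call:
{"fn": "carry_out", "kwargs": {"deltas": [[[0,0,0.06],0],[[0,0,0.12],0],[[0,0,0.12],0],[[0,0,0.12],0]]}}

```text
t: 19.58
eef_pos: [0.5537, -0.1122, 0.1073]
tool_rot: [-0.0, 0.796, -0.606, 0.003]
contact_force: [-4.6, 0.7, 11.0]
gripper_width: 0.0
```

Call:
{"fn": "carry_out", "kwargs": {"deltas": [[[0,0,0.07],0],[[0,0,0.13],0],[[0,0,0.18],0],[[0,0,0.2],0],[[0,0,0.2],0],[[0,0,0.2],0],[[0,0,0.2],0]]}}

```text
t: 20.45
eef_pos: [0.5537, -0.1122, 0.1064]
tool_rot: [-0.0, 0.796, -0.606, 0.003]
contact_force: [-5.0, 0.1, 14.3]
gripper_width: 0.001
```

Call:
{"fn": "carry_out", "kwargs": {"deltas": [[[0,0,0.13],0],[[0,0,0.15],0],[[0,0,0.15],0],[[0,0,0.15],0],[[0,0,0.15],0]]}}

```text
t: 21.08
eef_pos: [0.5538, -0.1121, 0.1062]
tool_rot: [0.0, 0.796, -0.606, 0.003]
contact_force: [-5.4, -0.1, 14.9]
gripper_width: -0.001
```

Call:
{"fn": "carry_out", "kwargs": {"deltas": [[[0,0,-0.5],0],[[0,0,-2],0],[[0,0,-5],0],[[0,0,-9],0],[[-6,0,-12],0],[[-12,0,-14],0],[[-15,0,-14],0],[[-15,0,-14],0],[[-15,0,-14],0]]}}

```text
t: 22.2
eef_pos: [0.5134, 0.0321, 0.2456]
tool_rot: [0.0, 0.795, -0.606, 0.003]
contact_force: [-0.7, -0.3, 0.4]
gripper_width: -0.0
```

```bash
python3 - <<'E'
from h import *
a=save("scene","s6"); b=save("top","t6")
cv2.imwrite("pics/s6c.png",cv2.resize(np.hstack([a,b])[60:,:,::-1],None,fx=.78,fy=.78))
for c,n,(r0,c0) in(("scene","s6",(177,229)),("top","t6",(181,296))):
    im=cv2.imread(f"pics/{n}.png").astype(int); m=(im[:,:,2]>100)&(im[:,:,1]<80)&(im[:,:,0]<80)
    rr,cc=np.nonzero(m); k=(abs(rr-r0)<12)&(abs(cc-c0)<12); print(c,rr[k].mean(),cc[k].mean(),k.sum())
o=readout.get_obs(); print(o["t"],o["eef_pos"],o["contact_force"])
E
```

```text
scene 179.33898305084745 228.9322033898305 59
top 180.75384615384615 296.0 65
22.3 [0.51345069 0.03143825 0.24520969] [-0.21043093  0.15939149  0.55650567]
```

View pics/s6c.png

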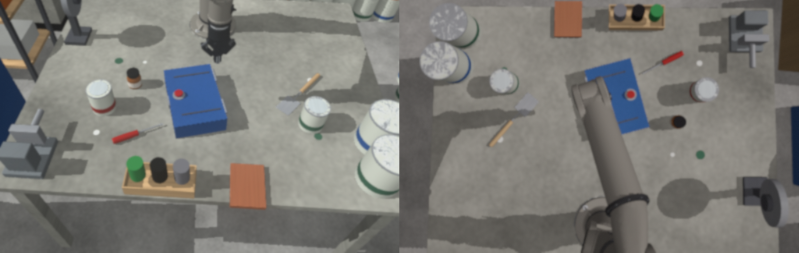

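```bash
python3 -c "
from station import bot; print(bot.hand_in())"
```

```text
the job is handed in; nothing more can be done
None
```

I closed the case lid, pressed the catch home and handed the job in at about 22 s; `hand_in` gives no verdict.

- **Lid:** I pushed it from behind to about 1.03 rad and backed off with no contact force. It fell shut without being touched, and the later pictures show it shut.
- **Push force:** When I first touched the lid there was a brief force of about 14 N, mostly upward, because its edge bore on the gripper. That is the reading at the end of that move. I did not record the peak during it, so I can't rule out a higher moment.
- **Catch:** I felt the head at a height of about 100 mm. It slid about 7 mm at around 5.5 N, then the force climbed as expected for the rubber mount against the stop. I held it at 14 to 15 N vertical, about 16 N in total, for over half a second.
- **Last checks:** After I drew back, the scene picture shows the red head about 6 mm lower, which is only a rough check on the 7 mm. The tool reads about zero force and is clear of everything. By eye, the tins, jar and tools are where they were; I did not measure them, and the rollers are hidden under the lid.
- **Disagreement:** The network's one detection of the catch on the shut lid was off. I used colour segmentation instead; in plan it matched the fitted case model within 1 mm, though its height came out about 7 mm low, so I took the height by feel.

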